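# Slide the tube carrier round the bent rail to the reader

## Robot

A 6-joint arm with a two-finger parallel gripper is mounted at the origin on the work surface. World frame = base frame: x ahead of the robot, y to its left, z up, the work surface at z = 0. Lengths are in mm, angles in rad, forces in N, time in s.
With the tool pointing down it reaches from about 400 to 925 mm from the base axis. Payload 12.5 kg.
Tool frame: the origin (TCP) lies on the centre line of the jaws, within the pads' length; the fingertips stand 14 mm ahead of it and the grasp point (between the pads) lies 5 mm behind it; z points along the fingers, x is the direction in which the jaws open and shut, and the axes are right-handed (so a half turn about z gives the same grasp; the last joint's range is limited). The gripper opens to 95 mm and grips with 3 to 60 N. Pads are 20 mm wide; open, the fingers measure 119 mm over their backs; the gripper's body (75 mm by 180 mm) begins 59 mm behind the grasp point.
Start: joints at [-1.208, 0.491, 1.559, -0, 1.092, -0.106], TCP at [282.409, -557.575, 228.661] pointing down, gripper open.
Joint ranges: [-3.1, 3.1], [-0.84, 2.19], [0.05, 2.79], [-1.13, 4.28], [0.06, 2.93], [-2.69, 2.69]. Speed limits (rad/s): [2.22, 2.22, 2.79, 3.14, 3.14, 3.14].

## Interface

Orientations are given as [roll, pitch, yaw] about the fixed x, y, z axes, in that order (R = Rz(yaw) Ry(pitch) Rx(roll)).
In Python, from cell import state, read_camera, job_done gives the robot as it stands.
- The arm moves only by the shell command python3 -m handwheel 'ROWS'. ROWS is JSON, a list of rows, each an object of numbers: "hand": the finger opening in m, from 0 to 0.0951; "x", "y", "z": the shift along the world's x, y, z in m; "spin": the turn about the world's z in units of 5 degrees (1.0 is 5 degrees). In form: [{"hand": .., "x": .., "y": .., "z": .., "spin": ..}, ...]. A call has 1 to 20 rows; each row is the pose to reach, as a shift and turn from the pose commanded when the call began; what a row does not reach only later rows make up. A row lasts 1/12 s, in which the tool goes at most 41.7 mm and 7.16 degrees, less where a joint would pass 70% of its speed; a pose out of reach is approached as far as the arm can. A call with a gripper value outside its range is refused whole. The fingers move at their own pace and stop on an object; the grip force is fixed at half the most. Time passes only in rows, so rows that repeat a pose let the fingers close. It gives the time, the measured TCP pose, the force and the opening at its end, in the units of the state.
- state(): the state, without advancing time (a new reading comes with each control period).
- read_camera(name): name is "scene" or "top"; returns a dict with "img" (400x640x3 uint8, red, green, blue), "fx", "fy", "cx", "cy" (pixels), "D" ([k1, k2, p1, p2, k3] as OpenCV has them; the pictures are not rectified), "T" (4x4, takes a point from camera to world coordinates). Camera axes: x right, y down, z forward; pixel columns grow to the right and rows downward; lengths in mm; the calibration is good to about 2 mm. A picture is of the moment at which its call begins. There is no depth.
- job_done(): hands the job in, once; it reports no verdict.
The state is a dict: "t": time; "joints": joint angles; "qvel": joint speeds; "tau": joint torques, N m; "eef_pos": TCP position; "tcp_rot": TCP orientation; "ft_force": force on the tool from outside, world axes, zero at the start; "moment": the same for the moment, N m; "opening": opening from 0.0 (shut) to 1.0 (fully open).
Only numpy, scipy, OpenCV 4.12 (cv2) and the standard library are available. Lean on these libraries where they do the work, as an engineer would, in place of code of your own. Each camera call takes 0.05 s, during which the arm holds its last target. There are 200 camera calls.

## Task

Two rod rails stand on the bench: a bent one, whose collar has a small sample tube hanging below it, and a straight parking rail with an empty collar. Slide the collar with the tube along the bent rod, round both corners, until it meets the stop disc at the end where the tube hangs between the two white reader blocks, and leave it hanging there, tube down and still. Leave the empty collar where it hangs.

Things in the scene. Friction and masses are not known exactly. Their poses are not given: they have to be found in the camera images.
- carrier: Collar to move: aluminium ring, 38 mm outside, 22 mm bore, 18 mm long, loose on the bent rail's 8 mm rod, starting on its first straight; white sample tube fixed below. Origin: ring centre; y along the bore and rod, z up; tube ends 64 mm below. About 60 g. It hangs by the top of its bore, centre 7 mm below the rod's axis, and can be lifted 7 mm. Grip the ring's x sides from above, astride the rod.
- rail: Bent rail, fixed. Plate 140 x 280 x 10 mm; origin: centre of its underside, z up. Rod axis level at z 130 mm between end posts; in rail x, y (mm): (-30,-125) to (-30,-45), 45 degree corner, straight to (30,15), corner back, straight to (30,125). Corners rounded to 30 mm radius. Stop discs 30 mm across (tops at z 145, nothing higher): start disc's inner face y -115, reader disc's y 100.
- home (a point): Collar's centre when it hangs against the reader-end stop disc of the bent rail: rail coordinates (30, 91, 123) mm, rail's axes. Below it two white reader blocks, 76 mm high, 44 mm long in y, 44 mm apart in x, centred on this point; the tube hangs between them.
- empty_collar: Bystander: the same aluminium ring without a tube, about 50 g, hanging at the same height on the straight rod of the parking rail beside the bent one. Origin: centre of the ring, y along the rod. Leave it there.
Not all that is in view belongs to the job. What is shaped like the carrier but purple is not meant.

How it is judged (in metres and radians):
At the end, for the whole second after the job is handed in: The collar with the tube hangs at the reader-end stop disc of the bent rail, its centre at most 15 mm short of the place where it touches the disc and within 20 mm of it in all, tube down within about 23 degrees, at rest and released; the empty collar is within 30 mm of where it began (y of carrier in the frame of home above -0.015 m and distance between carrier and home below 0.02 m and angle between carrier's own z axis and vertical below 0.4 rad and linear speed of carrier below 0.03 m/s and distance of empty_collar from where it was at the start of the episode below 0.03 m).
It fails at once if the empty collar is slid along its rail by more than 40 mm (distance of empty_collar from where it was at the start of the episode above 0.04 m).
It also fails if it takes over 45 s, if anything falls off the work surface, if the arm or the gripper's body presses on something with over 40 N, if the wrist force passes 120 N, or if a joint passes its speed limit or range.

## Working session

There is one attempt and no reset: what is moved stays moved. The work goes in short steps, Python scripts to look and compute and a shell command to move; the robot and the scene stay as the last step left them, time stands still between calls to the robot, and variables do not carry over. Pictures are saved under pics/ and viewed, about 8 in all and at most 12, crops included, and the job is handed in when it is done.

```bash
mkdir -p pics; cat > h.py <<'E'
import numpy as np, cv2
from cell import state, read_camera
def snap(n,f):
    c=read_camera(n); cv2.imwrite('pics/'+f,c['img'][:,:,::-1]); np.savez('pics/'+f+'.npz',**c); return c
def ray(c,u,v):
    K=np.array([[c['fx'],0,c['cx']],[0,c['fy'],c['cy']],[0,0,1.]])
    p=cv2.undistortPoints(np.array([[[u,v]]],float),K,np.array(c['D'],float))[0,0]
    T=np.array(c['T']); return T[:3,3],T[:3,:3]@np.array([p[0],p[1],1])
def onz(c,u,v,z):
    o,d=ray(c,u,v); return o+d*(z-o[2])/d[2]
def proj(c,P):
    K=np.array([[c['fx'],0,c['cx']],[0,c['fy'],c['cy']],[0,0,1.]])
    Ti=np.linalg.inv(np.array(c['T']))
    return cv2.projectPoints(np.array(P,float).reshape(-1,1,3),cv2.Rodrigues(Ti[:3,:3])[0],Ti[:3,3],K,np.array(c['D'],float))[0][:,0]
E
python3 - <<'E'
from h import *
for n in('scene','top'):
    c=snap(n,n+'0.png'); print(n,np.round(c['T'],2).tolist(),c['fx'])
print(state())
a=cv2.imread('pics/scene0.png');b=cv2.imread('pics/top0.png')
E
```

```text
scene [[0.25, 0.79, -0.57, 980.58], [0.97, -0.19, 0.16, -154.26], [0.01, -0.59, -0.81, 799.21], [0.0, 0.0, 0.0, 1.0]] 462.81196791884196
top [[-0.06, -0.98, 0.2, 274.48], [-1.0, 0.06, -0.01, 8.26], [0.0, -0.2, -0.98, 1150.34], [0.0, 0.0, 0.0, 1.0]] 466.54029445660143
{'t': 0.1, 'joints': array([-1.20759802e+00,  4.91476336e-01,  1.55936282e+00, -1.11782925e-05,
        1.09168841e+00, -1.05602581e-01]), 'qvel': array([ 7.09622388e-04, -2.26613313e-03, -2.73374971e-03, -3.66734722e-05,
       -3.27275867e-04,  7.91328647e-04]), 'tau': array([ 1.21466666e-03, -6.13627625e+01, -2.58604789e+01,  6.93268888e-02,
        4.70470986e-02, -4.48366097e-05]), 'eef_pos': array([ 282.33544208, -557.38547205,  228.14327816]), 'tcp_rot': array([-3.14150397e+00,  9.30743476e-04, -1.10199024e+00]), 'ft_force': array([ 0.40592996, -0.57374541, -0.2500143 ]), 'moment': array([0.01454246, 0.02365368, 0.01154464]), 'opening': 0.9984365539050671}
```

View pics/top0.png

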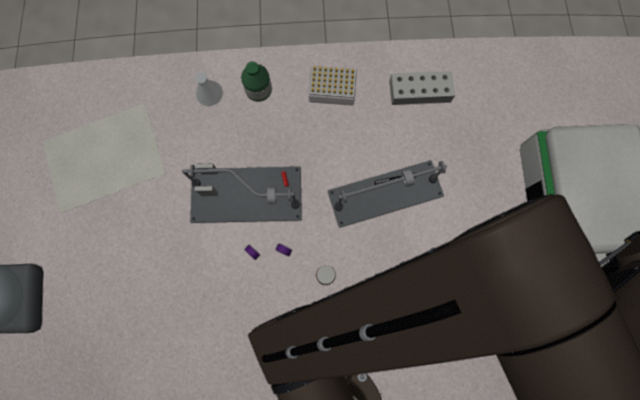

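View pics/scene0.png

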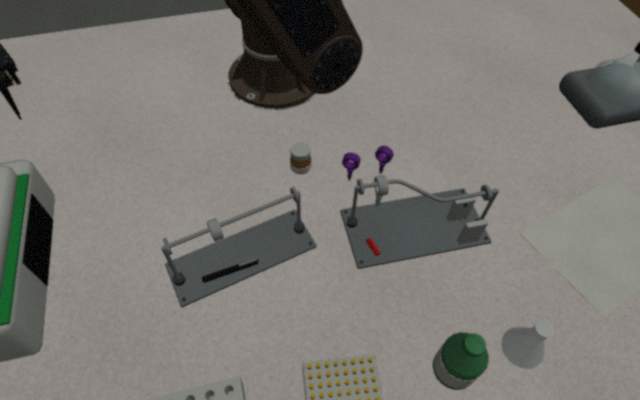

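Top view: the carrier is the ring at (271,195) on the bent rod, scene (381,185), with the tube below it. The reader blocks are at top (203,178). Lookalikes: the empty collar at top (408,178) / scene (215,230), and the purple ones at top (252,252) and (283,250). By the description I choose (271,195). Next I measure the plate and check the choice in a crop.

```bash
cat > m.py <<'E'
from h import *
L={}
for n,box in(('top',(150,140,312,240)),('scene',(325,150,510,275))):
    c=dict(np.load(f'pics/{n}0.png.npz')); L[n]=c
    im=c['img'].astype(int); x0,y0,x1,y1=box
    s=im.sum(2); m=np.zeros(s.shape,np.uint8)
    m[y0:y1,x0:x1]=(s[y0:y1,x0:x1]<330)
    m=cv2.morphologyEx(m,cv2.MORPH_OPEN,np.ones((7,7))); 
    k=max(cv2.findContours(m,0,2)[0],key=cv2.contourArea)
    P=np.array([onz(c,u,v,10)[:2] for u,v in cv2.convexHull(k)[:,0]])
    r=cv2.minAreaRect(P.astype(np.float32)); print(n,r)
E
python3 m.py
python3 - <<'E'
from h import *
a=dict(np.load('pics/top0.png.npz'))['img'][150:235,180:310];b=dict(np.load('pics/scene0.png.npz'))['img'][135:275,325:515]
A=cv2.resize(a,(780,510//1))[:,:, ::-1][:300*2];B=cv2.resize(b,(760,560),interpolation=2)[:,:,::-1]
A=cv2.resize(A,(400,262));B=cv2.resize(B,(790,582)[0:2])
B[:,:]=B
cv2.imwrite('pics/crop.png',np.vstack([np.hstack([cv2.resize(a,(398,260))[:,:,::-1],np.zeros((260,2,3),np.uint8),cv2.resize(b,(400,260))[:,:,::-1]])]))
E
```

```text
top ((535.220458984375, 183.43911743164062), (283.5743408203125, 140.39431762695312), 87.39669036865234)
scene ((534.6661376953125, 182.7631072998047), (285.2264709472656, 147.59228515625), 88.04114532470703)
```

View pics/crop.png

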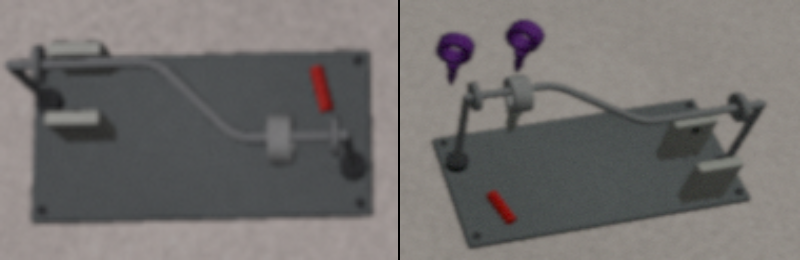

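The crop confirms it: an aluminium ring with the tube hanging below, on the straight by the start disc (crop 279,137 → top 271,194.8). The purple ones lie off the rail.

```bash
cat > rail.py <<'E'
import numpy as np
yaw=np.deg2rad(-2.4); C=np.array([535.,183.2]); R=np.array([[np.cos(yaw),-np.sin(yaw)],[np.sin(yaw),np.cos(yaw)]])
w=lambda x,y: C+R@[x,y]
r=lambda p: R.T@(np.array(p)[:2]-C)
E
python3 - <<'E'
from h import *; from rail import *
c=dict(np.load('pics/top0.png.npz'))
s=dict(np.load('pics/scene0.png.npz'))
f=lambda u,v:(180+u*130/398,150+v*85/260)
g=lambda u,v:(325+(u-400)*190/400,135+v*140/260)
for n,p,z in(('ring',(279,137),127),('rdisc',(38,62),132),('sdisc',(336,135),132),('rod mid',(192,97),132),('rod rd',(110,63),132),('rod st',(255,136),132)): print(n,r(onz(c,*f(*p),z)).round(1))
for n,p,z in(('ring',(518,93),125),('rdisc',(738,107),130),('sdisc',(475,96),130),('rod mid',(598,104),132)): print('s',n,r(onz(s,*g(*p),z)).round(1))
print(w(-30,-80),w(-30,-45),w(30,15),w(30,91))
E
```

```text
ring [-28.2 -78.8]
rdisc [ 30.8 101. ]
sdisc [ -28.5 -121. ]
rod mid [  1.9 -15. ]
rod rd [29.  46.8]
rod st [-28.3 -61.8]
s ring [-28.9 -78.7]
s rdisc [ 29.5 102.3]
s sdisc [ -29.1 -118.4]
s rod mid [  3.  -17.2]
[501.6762628 104.5264432] [503.14191068 139.49574226] [565.60181971 196.93057284] [568.78436939 272.86390793]
```

Both views agree within about 2 mm. The ring is at about world (502.7,105.6), and the rail's yaw is −2.4°. Moving to above it, first clear of the white box, then across with +60.7° of spin.

```bash
python3 -m handwheel '[{"hand":0.07,"x":0,"y":0.04,"z":0.01,"spin":0},{"hand":0.07,"x":0,"y":0.08,"z":0.02,"spin":0},{"hand":0.07,"x":0,"y":0.12,"z":0.02,"spin":0},{"hand":0.07,"x":0,"y":0.16,"z":0.02,"spin":0},{"hand":0.07,"x":0.02,"y":0.2,"z":0.02,"spin":1},{"hand":0.07,"x":0.04,"y":0.235,"z":0.02,"spin":2},{"hand":0.07,"x":0.06,"y":0.27,"z":0.02,"spin":3},{"hand":0.07,"x":0.08,"y":0.305,"z":0.02,"spin":4},{"hand":0.07,"x":0.1,"y":0.34,"z":0.02,"spin":5},{"hand":0.07,"x":0.115,"y":0.375,"z":0.02,"spin":6},{"hand":0.07,"x":0.13,"y":0.41,"z":0.02,"spin":7},{"hand":0.07,"x":0.145,"y":0.445,"z":0.02,"spin":8},{"hand":0.07,"x":0.16,"y":0.48,"z":0.02,"spin":9},{"hand":0.07,"x":0.175,"y":0.515,"z":0.02,"spin":10},{"hand":0.07,"x":0.19,"y":0.55,"z":0.02,"spin":11},{"hand":0.07,"x":0.205,"y":0.59,"z":0.02,"spin":12},{"hand":0.07,"x":0.22,"y":0.63,"z":0.02,"spin":12.1},{"hand":0.07,"x":0.22,"y":0.663,"z":0.02,"spin":12.1},{"hand":0.07,"x":0.22,"y":0.663,"z":0.02,"spin":12.1},{"hand":0.07,"x":0.22,"y":0.663,"z":0.02,"spin":12.1}]'
```

```text
t: 1.77
eef_pos: [502.1, 106.9, 248.2]
tcp_rot: [3.141, 0.001, -0.043]
ft_force: [-0.4, 0.1, -0.4]
opening: 0.735
```

```bash
python3 -m handwheel '[{"z":-0.03,"hand":0.07},{"z":-0.06,"hand":0.07},{"z":-0.085,"hand":0.07},{"z":-0.105,"hand":0.07},{"z":-0.12,"hand":0.07},{"z":-0.13,"hand":0.07},{"z":-0.13,"hand":0.07},{"z":-0.13,"hand":0.07}]'
python3 - <<'E'
from h import *
c=snap('scene','s1.png');d=snap('top','t1.png')
cv2.imwrite('pics/c1.png',np.hstack([cv2.resize(d['img'][150:250,180:310],(390,300)),cv2.resize(c['img'][130:260,325:494],(390,300))])[:,:,::-1])
E
```

```text
invalid input
```

View pics/c1.png

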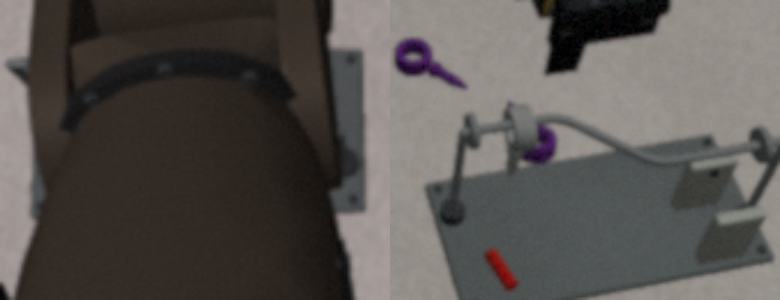

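The scene crop shows the gripper above and to the right of the ring, with the ring unmoved at about (376,185). The move was refused because every key is needed. The purple pieces appear shifted, so I'll check that while descending.

```bash
cat > pur.py <<'E'
from h import *
import sys
for f in sys.argv[1:]:
    c=dict(np.load(f'pics/{f}.png.npz')); h=cv2.cvtColor(c['img'],cv2.COLOR_RGB2HSV)
    m=cv2.inRange(h,(125,90,30),(160,255,255)); n,_,st,ce=cv2.connectedComponentsWithStats(m)
    for s,e in zip(st[1:],ce[1:]):
        if s[4]>15: print(f,s.tolist(),e.round(),'z10:',onz(c,*e,10).round())
E
python3 pur.py top0 scene0 s1
python3 -m handwheel '[{"x":0,"y":0,"spin":0,"z":-0.03,"hand":0.07},{"x":0,"y":0,"spin":0,"z":-0.06,"hand":0.07},{"x":0,"y":0,"spin":0,"z":-0.07,"hand":0.07},{"x":0,"y":0,"spin":0,"z":-0.07,"hand":0.07}]'
python3 - <<'E'
from h import *
c=snap('scene','s2.png')
cv2.imwrite('pics/c2.png',cv2.resize(c['img'][80:270,320:510],(570,570))[:,:,::-1])
E
python3 pur.py s2
```

```text
top0 [276, 244, 15, 11, 95] [283. 249.] z10: [392.  93.  10.]
top0 [245, 246, 14, 13, 87] [252. 252.] z10: [390. 170.  10.]
scene0 [376, 146, 17, 25, 232] [384. 155.] z10: [341. 185.  10.]
scene0 [343, 153, 17, 25, 222] [351. 162.] z10: [342. 106.  10.]
s1 [328, 147, 29, 20, 207] [338. 156.] z10: [318.  82.  10.]
s1 [383, 184, 14, 16, 112] [391. 193.] z10: [447. 163.  10.]
t: 2.2
eef_pos: [501.5, 104.1, 176.9]
tcp_rot: [3.141, 0.004, -0.048]
ft_force: [0.1, 0.8, 0.2]
opening: 0.735
s2 [328, 147, 28, 20, 206] [338. 156.] z10: [318.  83.  10.]
s2 [383, 187, 14, 14, 98] [391. 194.] z10: [450. 162.  10.]
```

View pics/c2.png

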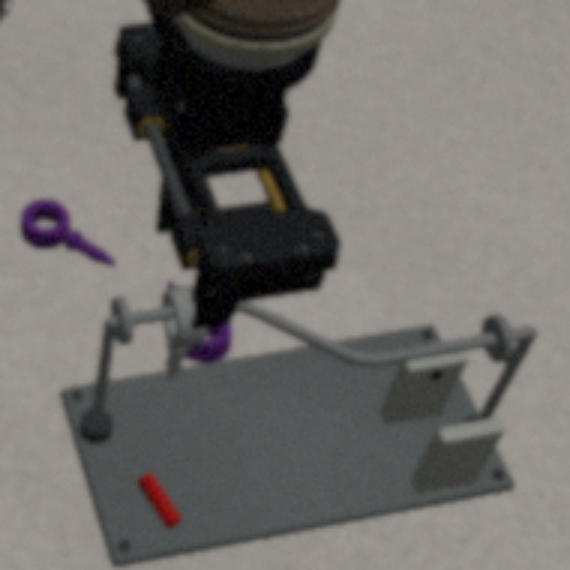

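The purple pieces have toppled or rolled beside the rail (they are at scene 338,156 and 391,194). The ring is at scene (381,186), with the front finger at (392,178), a little to its right. I check by projection whether the y aim is right.

```bash
python3 - <<'E'
from h import *; from rail import *
c=dict(np.load('pics/s2.png.npz'))
e=[501.5,104.1,176.9]
print('finger tip exp (crop)',(proj(c,[[e[0]+41,e[1],163],[e[0]+35,e[1]-10,163],[e[0]+35,e[1]+10,163]])-[320,80])*3)
for n,p in(('ring',[*w(-29,-78.8),123]),('sdisc',[*w(-30,-117),130]),('rdisc',[*w(30,102),130])): print(n,(proj(c,[p])[0]-[320,80])*3)
a,b=(320+182/3,80+318/3),(320+122/3,80+321/3)
print(r(onz(c,*a,123)),r(onz(c,*b,130)))
print(state()['eef_pos'])
E
```

```text
finger tip exp (crop) [[211.63486893 327.88202052]
 [191.8657065  323.18777602]
 [224.26680539 316.67399982]]
ring [182.54852034 317.14574701]
sdisc [123.66867522 318.64210718]
rdisc [496.46405736 338.57326477]
[-28.42464892 -79.3287555 ] [ -28.44337792 -118.48722465]
[502.35423726 104.44014714 178.49372827]
```

Projections match: the finger tip is where it should be, and the ring is at rail (−28.5,−79). Descend and close.

```bash
python3 -m handwheel '[{"x":0.001,"y":0,"spin":0,"z":-0.025,"hand":0.07},{"x":0.001,"y":0,"spin":0,"z":-0.045,"hand":0.07},{"x":0.001,"y":0,"spin":0,"z":-0.058,"hand":0.07},{"x":0.001,"y":0,"spin":0,"z":-0.058,"hand":0.07},{"x":0.001,"y":0,"spin":0,"z":-0.058,"hand":0.07}]'
python3 -m handwheel '[{"x":0,"y":0,"spin":0,"z":0,"hand":0.05},{"x":0,"y":0,"spin":0,"z":0,"hand":0.045},{"x":0,"y":0,"spin":0,"z":0,"hand":0.04},{"x":0,"y":0,"spin":0,"z":0,"hand":0.03},{"x":0,"y":0,"spin":0,"z":0,"hand":0.03},{"x":0,"y":0,"spin":0,"z":0,"hand":0.03},{"x":0,"y":0,"spin":0,"z":0,"hand":0.03}]'
```

```text
t: 2.67
eef_pos: [504.1, 105.1, 121.8]
tcp_rot: [-3.141, -0.001, -0.047]
ft_force: [0.0, -0.5, 0.7]
opening: 0.736
t: 3.25
eef_pos: [503.5, 105.5, 120.8]
tcp_rot: [-3.142, -0.0, -0.046]
ft_force: [-0.5, -0.4, 3.4]
opening: 0.378
```

```bash
python3 -m handwheel '[{"x":0,"y":0,"spin":0,"z":0.003,"hand":0.03},{"x":0,"y":0,"spin":0,"z":0.006,"hand":0.03},{"x":0,"y":0,"spin":0,"z":0.006,"hand":0.03},{"x":0,"y":0,"spin":0,"z":0.006,"hand":0.03}]'
python3 - <<'E'
from h import *
c=snap('scene','s3.png')
cv2.imwrite('pics/c3.png',cv2.resize(c['img'][130:230,340:460],(720,600),interpolation=2)[:,:,::-1])
E
```

```text
t: 3.58
eef_pos: [503.5, 105.4, 126.9]
tcp_rot: [-3.142, -0.0, -0.046]
ft_force: [0.5, -0.1, -1.2]
opening: 0.382
```

View pics/c3.png

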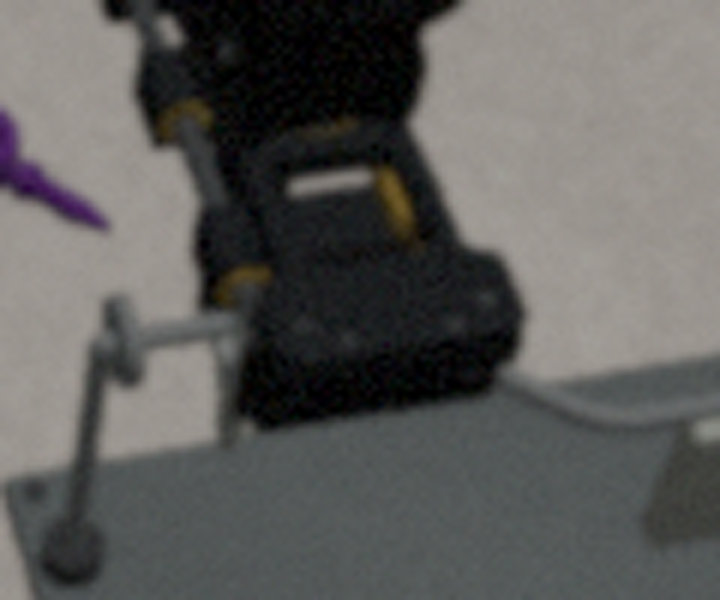

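The ring is held and lifted (tube at scene (378,195), opening 0.38, no binding force). I compute the path along the rod.

```bash
python3 - <<'E'
from rail import *
d=np.tan(np.pi/8)*30
pts=[]
def P(s):
    # arc-length path
    s1=-45-d+79; A=30*np.pi/4; L2=np.hypot(60,60)-2*d
    if s<s1: return -30,-79+s,0
    s-=s1
    if s<A: t=s/30; return -30+30*(1-np.cos(t)),-45-d+30*np.sin(t),-np.rad2deg(t)
    s-=A
    b=np.array([-30+d*.7071,-45+d*.7071])
    if s<L2: return *(b+.7071*s),-45
    s-=L2
    if s<A: t=s/30; return 30-30*(1-np.cos(np.pi/4-t)),15+d-30*np.sin(np.pi/4-t),-45+np.rad2deg(t)
    s-=A; return 30,15+d+s,0
s=0; i=0; k=0; o=None
ss=[0,7,14,21]+list(np.arange(24,46,3.))+[47,54,61,68,75,82,89,96,103]+list(np.arange(106,134,3.))+[141,148,155,162,169,176,183,190,197,200,203]
for s in ss:
    x,y,t=P(s); v=R@[x+30,y+79]
    print(s,(v/1000).round(4),round(t/5,2),'rail',round(x,1),round(y,1))
E
```

```text
0 [0. 0.] 0.0 rail -30 -79
7 [0.0003 0.007 ] 0.0 rail -30 -72
14 [0.0006 0.014 ] 0.0 rail -30 -65
21 [0.0009 0.021 ] 0.0 rail -30 -58
24.0 [0.0011 0.024 ] -0.93 rail -29.9 -55.0
27.0 [0.0016 0.0269] -2.07 rail -29.5 -52.0
30.0 [0.0024 0.0298] -3.22 rail -28.8 -49.1
33.0 [0.0035 0.0326] -4.36 rail -27.9 -46.3
36.0 [0.0049 0.0353] -5.51 rail -26.6 -43.5
39.0 [0.0065 0.0378] -6.66 rail -25.1 -41.0
42.0 [0.0084 0.0401] -7.8 rail -23.3 -38.5
45.0 [0.0105 0.0423] -8.95 rail -21.3 -36.3
47 [0.0119 0.0436] -9.0 rail -19.9 -34.9
54 [0.0171 0.0484] -9.0 rail -14.9 -29.9
61 [0.0222 0.0531] -9.0 rail -10.0 -25.0
68 [0.0274 0.0579] -9.0 rail -5.0 -20.0
75 [0.0326 0.0626] -9.0 rail -0.1 -15.1
82 [0.0377 0.0673] -9.0 rail 4.9 -10.1
89 [0.0429 0.0721] -9.0 rail 9.8 -5.2
96 [0.048  0.0768] -9.0 rail 14.8 -0.2
103 [0.0532 0.0815] -9.0 rail 19.7 4.7
106.0 [0.0554 0.0836] -8.67 rail 21.8 6.8
109.0 [0.0574 0.0858] -7.52 rail 23.8 9.1
112.0 [0.0592 0.0882] -6.38 rail 25.5 11.6
115.0 [0.0608 0.0907] -5.23 rail 26.9 14.2
118.0 [0.0621 0.0934] -4.09 rail 28.1 17.0
121.0 [0.0631 0.0963] -2.94 rail 29.0 19.8
124.0 [0.0638 0.0992] -1.79 rail 29.6 22.7
127.0 [0.0643 0.1021] -0.65 rail 30.0 25.7
130.0 [0.0645 0.1051] 0.0 rail 30 28.7
133.0 [0.0646 0.1081] 0.0 rail 30 31.7
141 [0.0649 0.1161] 0.0 rail 30 39.7
148 [0.0652 0.1231] 0.0 rail 30 46.7
155 [0.0655 0.1301] 0.0 rail 30 53.7
162 [0.0658 0.1371] 0.0 rail 30 60.7
169 [0.0661 0.1441] 0.0 rail 30 67.7
176 [0.0664 0.1511] 0.0 rail 30 74.7
183 [0.0667 0.1581] 0.0 rail 30 81.7
190 [0.067  0.1651] 0.0 rail 30 88.7
197 [0.0673 0.1721] 0.0 rail 30 95.7
200 [0.0674 0.1751] 0.0 rail 30 98.7
203 [0.0675 0.1781] 0.0 rail 30 101.7
```

First corner, up to s=61.

```bash
python3 -m handwheel '[{"x":0,"y":0.007,"z":0,"spin":0,"hand":0.03},{"x":0.001,"y":0.014,"z":0,"spin":0,"hand":0.03},{"x":0.001,"y":0.021,"z":0,"spin":0,"hand":0.03},{"x":0.001,"y":0.024,"z":0,"spin":-1,"hand":0.03},{"x":0.0015,"y":0.027,"z":0,"spin":-2,"hand":0.03},{"x":0.0025,"y":0.03,"z":0,"spin":-3.2,"hand":0.03},{"x":0.0035,"y":0.0325,"z":0,"spin":-4.4,"hand":0.03},{"x":0.005,"y":0.035,"z":0,"spin":-5.5,"hand":0.03},{"x":0.0065,"y":0.038,"z":0,"spin":-6.7,"hand":0.03},{"x":0.0085,"y":0.04,"z":0,"spin":-7.8,"hand":0.03},{"x":0.0105,"y":0.0425,"z":0,"spin":-9,"hand":0.03},{"x":0.012,"y":0.0435,"z":0,"spin":-9,"hand":0.03},{"x":0.017,"y":0.0485,"z":0,"spin":-9,"hand":0.03},{"x":0.022,"y":0.053,"z":0,"spin":-9,"hand":0.03},{"x":0.022,"y":0.053,"z":0,"spin":-9,"hand":0.03}]'
```

```text
t: 4.88
eef_pos: [526.5, 159.4, 126.7]
tcp_rot: [-3.141, -0.001, -0.829]
ft_force: [0.3, -0.3, -0.2]
opening: 0.377
```

```bash
python3 -m handwheel '[{"x":0.0055,"y":0.005,"z":0,"spin":0,"hand":0.03},{"x":0.0105,"y":0.0095,"z":0,"spin":0,"hand":0.03},{"x":0.0155,"y":0.0145,"z":0,"spin":0,"hand":0.03},{"x":0.021,"y":0.019,"z":0,"spin":0,"hand":0.03},{"x":0.026,"y":0.024,"z":0,"spin":0,"hand":0.03},{"x":0.031,"y":0.0285,"z":0,"spin":0,"hand":0.03},{"x":0.0335,"y":0.0305,"z":0,"spin":0.4,"hand":0.03},{"x":0.0355,"y":0.033,"z":0,"spin":1.5,"hand":0.03},{"x":0.037,"y":0.035,"z":0,"spin":2.6,"hand":0.03},{"x":0.039,"y":0.0375,"z":0,"spin":3.8,"hand":0.03},{"x":0.04,"y":0.0405,"z":0,"spin":4.9,"hand":0.03},{"x":0.041,"y":0.0435,"z":0,"spin":6,"hand":0.03},{"x":0.042,"y":0.046,"z":0,"spin":7.2,"hand":0.03},{"x":0.0425,"y":0.049,"z":0,"spin":8.4,"hand":0.03},{"x":0.0425,"y":0.052,"z":0,"spin":9,"hand":0.03},{"x":0.0425,"y":0.055,"z":0,"spin":9,"hand":0.03},{"x":0.043,"y":0.063,"z":0,"spin":9,"hand":0.03},{"x":0.043,"y":0.07,"z":0,"spin":9,"hand":0.03},{"x":0.043,"y":0.07,"z":0,"spin":9,"hand":0.03}]'
python3 - <<'E'
from h import *; from rail import *
c=snap('scene','s4.png'); print(r(state()['eef_pos']))
cv2.imwrite('pics/c4.png',cv2.resize(c['img'][120:250,350:506],(720,600),interpolation=2)[:,:,::-1])
E
```

```text
t: 6.47
eef_pos: [568.5, 229.9, 126.7]
tcp_rot: [-3.141, -0.0, -0.047]
ft_force: [0.6, 0.1, -1.1]
opening: 0.38
[31.38351635 47.44129295]
```

View pics/c4.png

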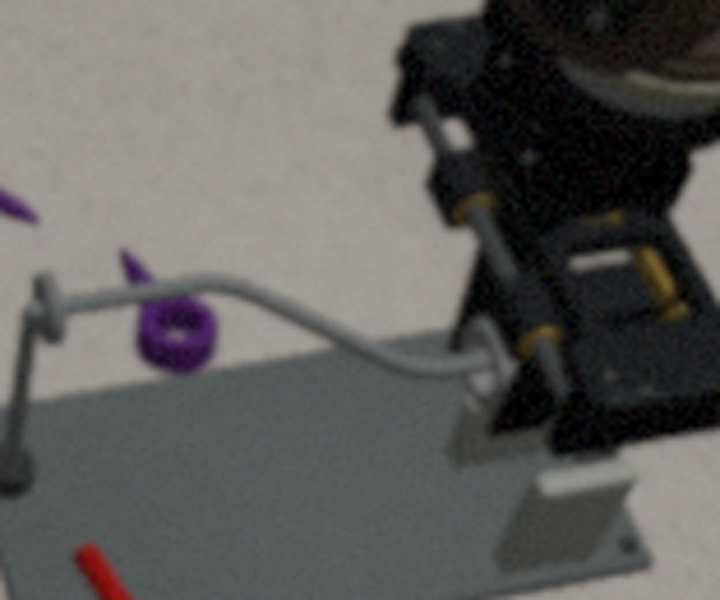

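The ring sits in the jaws at crop (490,358), past both corners, with its tube heading into the gap between the blocks. Slide on to just short of the disc, then creep.

```bash
python3 -m handwheel '[{"x":0,"y":0.007,"z":0,"spin":0,"hand":0.03},{"x":0.0005,"y":0.014,"z":0,"spin":0,"hand":0.03},{"x":0.001,"y":0.021,"z":0,"spin":0,"hand":0.03},{"x":0.001,"y":0.028,"z":0,"spin":0,"hand":0.03},{"x":0.0015,"y":0.033,"z":0,"spin":0,"hand":0.03},{"x":0.0015,"y":0.037,"z":0,"spin":0,"hand":0.03},{"x":0.0015,"y":0.039,"z":0,"spin":0,"hand":0.03},{"x":0.0015,"y":0.039,"z":0,"spin":0,"hand":0.03},{"x":0.0015,"y":0.039,"z":0,"spin":0,"hand":0.03}]'
python3 -m handwheel '[{"x":0,"y":0.001,"z":0,"spin":0,"hand":0.03},{"x":0,"y":0.002,"z":0,"spin":0,"hand":0.03},{"x":0,"y":0.0025,"z":0,"spin":0,"hand":0.03},{"x":0,"y":0.0025,"z":0,"spin":0,"hand":0.03},{"x":0,"y":0.0025,"z":0,"spin":0,"hand":0.03}]'
```

```text
t: 7.27
eef_pos: [569.9, 267.4, 126.6]
tcp_rot: [3.141, -0.0, -0.046]
ft_force: [-0.6, -0.6, -0.2]
opening: 0.382
t: 7.68
eef_pos: [569.9, 269.9, 126.7]
tcp_rot: [3.142, -0.0, -0.046]
ft_force: [-0.3, 0.1, -0.6]
opening: 0.38
```

```bash
python3 -m handwheel '[{"x":0,"y":0.0005,"z":0,"spin":0,"hand":0.03},{"x":0,"y":0.001,"z":0,"spin":0,"hand":0.03},{"x":0,"y":0.0015,"z":0,"spin":0,"hand":0.03},{"x":0,"y":0.0015,"z":0,"spin":0,"hand":0.03}]'
python3 -m handwheel '[{"x":0,"y":0.0005,"z":0,"spin":0,"hand":0.03},{"x":0,"y":0.001,"z":0,"spin":0,"hand":0.03},{"x":0,"y":0.0015,"z":0,"spin":0,"hand":0.03},{"x":0,"y":0.0015,"z":0,"spin":0,"hand":0.03}]'
```

```text
t: 8.02
eef_pos: [569.9, 271.5, 126.7]
tcp_rot: [-3.142, -0.0, -0.046]
ft_force: [0.1, 0.4, -0.8]
opening: 0.379
t: 8.35
eef_pos: [569.9, 271.8, 126.7]
tcp_rot: [3.14, 0.0, -0.046]
ft_force: [0.5, -8.1, 0.6]
opening: 0.38
```

```bash
python3 -m handwheel '[{"x":0,"y":0.0005,"z":0,"spin":0,"hand":0.03},{"x":0,"y":0.001,"z":0,"spin":0,"hand":0.03},{"x":0,"y":0.001,"z":0,"spin":0,"hand":0.03}]'
```

```text
t: 8.6
eef_pos: [569.9, 271.9, 126.6]
tcp_rot: [3.138, 0.001, -0.046]
ft_force: [-0.0, -14.1, 2.0]
opening: 0.382
```

Contact with the disc at y≈271.7, as predicted. Relieve the preload, lower, release, and go up.

```bash
python3 -m handwheel '[{"x":0,"y":-0.001,"z":0,"spin":0,"hand":0.03},{"x":0,"y":-0.002,"z":-0.003,"spin":0,"hand":0.03},{"x":0,"y":-0.002,"z":-0.0055,"spin":0,"hand":0.03},{"x":0,"y":-0.002,"z":-0.0055,"spin":0,"hand":0.03},{"x":0,"y":-0.002,"z":-0.0055,"spin":0,"hand":0.038},{"x":0,"y":-0.002,"z":-0.0055,"spin":0,"hand":0.042},{"x":0,"y":-0.002,"z":-0.0055,"spin":0,"hand":0.05},{"x":0,"y":-0.002,"z":-0.0055,"spin":0,"hand":0.06},{"x":0,"y":-0.002,"z":-0.0055,"spin":0,"hand":0.07},{"x":0,"y":-0.002,"z":-0.0055,"spin":0,"hand":0.07},{"x":0,"y":-0.002,"z":-0.0055,"spin":0,"hand":0.07}]'
python3 -m handwheel '[{"x":0,"y":0,"z":0.02,"spin":0,"hand":0.07},{"x":0,"y":0,"z":0.05,"spin":0,"hand":0.07},{"x":0,"y":0,"z":0.09,"spin":0,"hand":0.07},{"x":0,"y":0,"z":0.13,"spin":0,"hand":0.07},{"x":-0.03,"y":-0.02,"z":0.15,"spin":0,"hand":0.07},{"x":-0.07,"y":-0.04,"z":0.16,"spin":0,"hand":0.07},{"x":-0.1,"y":-0.06,"z":0.16,"spin":0,"hand":0.07},{"x":-0.1,"y":-0.06,"z":0.16,"spin":0,"hand":0.07},{"x":-0.1,"y":-0.06,"z":0.16,"spin":0,"hand":0.07},{"x":-0.1,"y":-0.06,"z":0.16,"spin":0,"hand":0.07}]'
python3 - <<'E'
from h import *; from rail import *
c=snap('scene','s5.png')
print('home px',(proj(c,[[*w(30,91),123],[*w(30,91),142],[*w(30,82),123],[*w(30,76),123]])))
cv2.imwrite('pics/c5.png',cv2.resize(c['img'][140:260,150:520],(792,257),interpolation=2)[:,:,::-1])
cv2.imwrite('pics/c5b.png',cv2.resize(c['img'][160:260,420:520],(600,600),interpolation=2)[:,:,::-1])
E
```

```text
t: 9.52
eef_pos: [569.9, 272.0, 121.2]
tcp_rot: [-3.142, -0.0, -0.046]
ft_force: [-0.2, -0.4, 0.6]
opening: 0.717
t: 10.35
eef_pos: [470.5, 212.1, 281.7]
tcp_rot: [-3.141, -0.001, -0.046]
ft_force: [0.6, 0.6, -0.2]
opening: 0.736
home px [[478.76368923 196.10492565]
 [481.92668725 189.81869507]
 [474.21646511 196.88963873]
 [471.17677698 197.41414499]]
```

View pics/c5b.png

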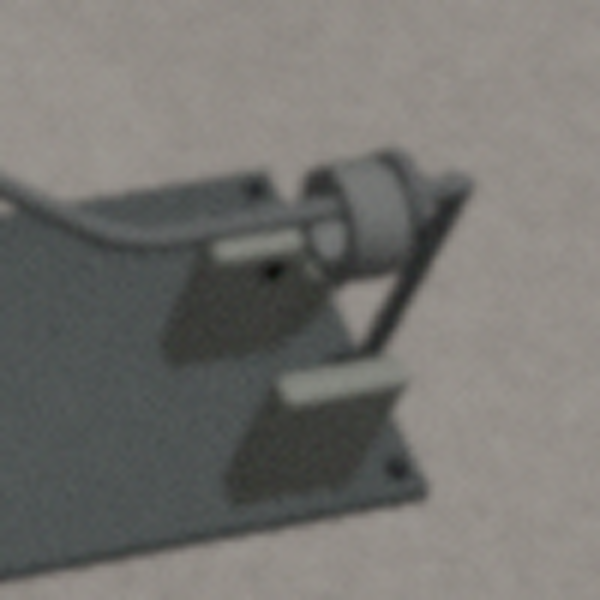

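View pics/c5.png

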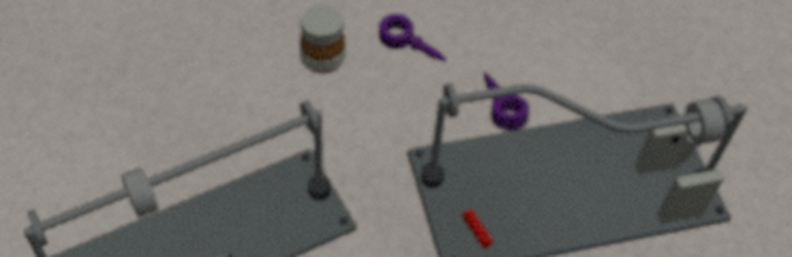

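The ring is at home (px 480,196 against an expected 479,196), and the empty collar is unmoved at crop (140,190). But I can't make out the tube below the ring. One enhanced composite, with the expected tube position from both cameras.

```bash
python3 - <<'E'
from h import *; from rail import *
c=snap('scene','s6.png');d=snap('top','t6.png')
T=[[*w(30,91),z] for z in(104,90,75,59)]
for n,k in(('s',c),('t',d)): print(n,proj(k,T).round(1).tolist())
print('s crop',((proj(c,T)-[445,170])*6.67).round().tolist()); print('t crop',((proj(d,T)-[170,140])*6.67).round().tolist())
f=lambda i:cv2.convertScaleAbs(cv2.resize(i,(400,400),interpolation=2),alpha=1.6)
cv2.imwrite('pics/c6.png',np.hstack([f(c['img'][170:230,445:505]),f(d['img'][140:200,170:230])])[:,:,::-1])
E
```

```text
s [[475.7, 202.2], [473.5, 206.5], [471.3, 211.0], [468.9, 215.7]]
t [[199.8, 173.7], [201.3, 175.2], [202.8, 176.8], [204.5, 178.4]]
s crop [[205.0, 215.0], [190.0, 243.0], [175.0, 274.0], [159.0, 305.0]]
t crop [[199.0, 225.0], [209.0, 235.0], [219.0, 245.0], [230.0, 256.0]]
```

View pics/c6.png

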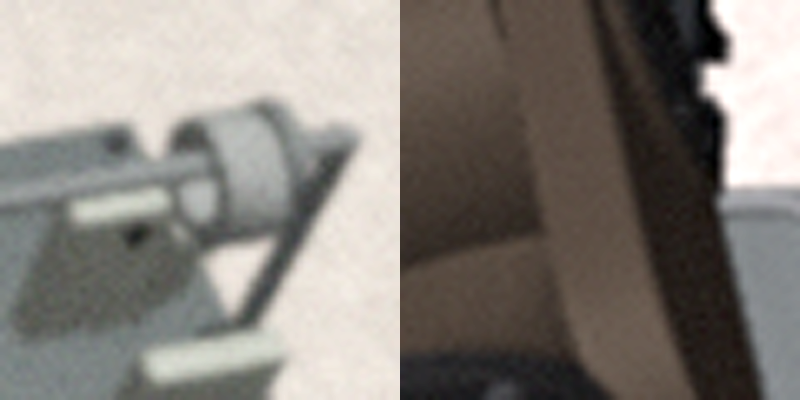

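The tube is expected at crop (205,215)→(159,305), right over the shadowed block edge, so it may be blending in. I compare with the picture from before the ring arrived (s2).

```bash
python3 - <<'E'
from h import *; from rail import *
a=dict(np.load('pics/s2.png.npz'))['img'];b=dict(np.load('pics/s6.png.npz'))['img'];z=dict(np.load('pics/scene0.png.npz'))['img']
g=lambda i:i.astype(int).sum(2)//3
print('before');print(g(a)[198:222,460:486]);print('after');print(g(b)[198:222,460:486])
np.set_printoptions(linewidth=200)
f=lambda i:cv2.convertScaleAbs(cv2.resize(i[180:225,450:495],(390,390),interpolation=cv2.INTER_NEAREST),alpha=1.7)
cv2.imwrite('pics/c7.png',np.hstack([f(a),f(b)])[:,:,::-1])
E
```

```text
before
[[ 89  88  87  92  93  98 104 110 116 119 120 122 124 129 133 136 142 147
  147 147 146 137 112  77  54  44]
 [104 112 115 118 118 123 125 129 132 133 131 132 129 128 128 130 140 145
  148 148 148 147 134 104  73  54]
 [125 129 130 131 132 134 131 127 128 125 122 119 114 106 110 115 134 143
  142 145 147 146 143 130 108  93]
 [134 130 127 127 124 120 118 111 106 101  93  92  85  82  92 119 135 144
  145 146 145 146 144 143 136 130]
 [119 115 108 103  94  92  87  84  80  73  71  70  67  75  98 127 141 146
  145 146 148 148 148 148 146 146]
 [ 90  87  79  75  65  54  54  59  63  64  66  62  67  81 114 140 147 147
  147 147 150 148 148 147 148 146]
 [ 65  68  61  57  38  24  31  48  60  65  62  64  71  95 125 145 146 147
  147 149 148 148 147 147 148 145]
 [ 57  63  56  50  27  23  31  51  60  66  62  65  72 104 133 145 147 146
  146 148 147 147 146 146 148 138]
 [ 61  62  63  49  45  41  50  60  64  60  62  62  72 101 129 144 147 146
  148 147 149 146 144 146 144 129]
 [ 63  58  62  58  58  55  59  61  60  62  65  66  78  90 114 137 145 148
  149 149 148 149 149 146 138 110]
 [ 
[... 3446 characters left out ...]
77  81  90
  112 129 119  90  56  44  57  88]
 [ 55  58  60  58  57  61  61  63  70  76  78  80  82  77  80  83  80  81
   97 114 101  70  49  49  73 108]
 [ 55  58  58  63  58  56  67  71  78  76  80  81  79  75  81  81  78  77
   84  89  74  57  44  60  96 125]
 [ 59  64  61  67  67  61  72  73  80  79  79  81  78  78  79  77  69  69
   64  69  60  50  59  77 113 130]
 [ 66  69  71  76  75  73  78  79  79  80  80  80  77  77  70  64  61  64
   63  69  74  79  86  99 118 132]
 [ 74  77  74  76  75  75  77  79  79  83  80  82  83  84  77  74  79  83
   91 102 109 114 116 121 125 129]
 [ 79  79  74  76  77  81  81  83  90  88  94  97  99 105 106 112 115 114
  119 123 126 126 130 128 131 133]]
```

View pics/c7.png

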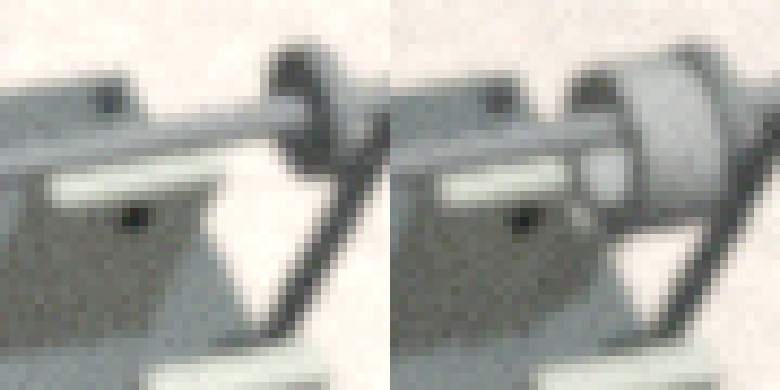

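The tube is there. The pixels at (469–474, 205–215) went from plate/bench brightness to shaded white, exactly along the predicted line to (469,216). Final numeric check on rest and the empty collar, then hand in.

```bash
python3 - <<'E'
from h import *
from cell import job_done
g=lambda f:dict(np.load(f'pics/{f}.png.npz'))['img'].astype(int).mean(2)
a,b,z=g('s5'),g('s6'),g('scene0')
w=snap('scene','s7.png')['img'].astype(int).mean(2)
print('home drift',abs(w-b)[180:220,460:490].mean(),abs(b-a)[180:220,460:490].mean(),'noise',abs(w-b)[300:340,560:600].mean())
t=z[215:245,200:232].astype(np.float32); m=cv2.matchTemplate(w[200:260,185:247].astype(np.float32),t,cv2.TM_CCOEFF_NORMED); print('empty shift px',np.array(cv2.minMaxLoc(m)[3])-[15,15],m.max())
print(job_done(), state()['t'])
E
```

```text
home drift 1.8933333333333338 1.9169444444444441 noise 1.3670833333333337
empty shift px [0 0] 0.99644804
the job is handed in; nothing more can be done
the job is handed in; nothing more can be done
```

I slid the collar with the tube along the bent rod, round both corners, to the reader-end stop disc, and handed the job in at about 10.5 s; `job_done()` gives no verdict. I gripped it from above and lifted it about 6 mm so it cleared the rod, then turned the jaws with each corner. I pushed until the force rose to 14 N at TCP y 271.7 mm, then lowered it, opened the jaws and withdrew.

Last checks:
- **Position:** the ring shows at pixel (480,196); home was predicted at (479,196).
- **Tube:** it was hard to see at first, because its shaded side blends with the reader block. Comparing before and after pictures showed it hanging along the predicted line.
- **Rest:** the last pictures differ at the collar by 1.9 grey levels on average, against 1.4 on an empty patch of bench, and no movement shows.
- **Empty collar:** it shifted 0 pixels from the start.
- **Top camera:** the arm blocked its view, so the final check rests on the scene camera alone.
- **Purple pieces:** they toppled or rolled beside the rail during the first approach. I saw no contact and don't know why. Both were still on the bench in the last full views.

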